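Hold a pipe over its base plate for tacking

ROBOT

A 6-joint arm with a two-finger parallel gripper is mounted at the origin on a cart in front of the work surface, level with it; the furniture and walls round the work are solid. World frame = base frame: x ahead of the robot, y to its left, z up, the work surface at z = 0. Lengths are in m, angles in rad, forces in N, time in s.
With the tool pointing down it reaches from about 0.25 to 0.775 m from the base axis. Payload 4 kg.
Tool frame: the origin (TCP) lies at the very end of the fingers, on their centre line; the grasp point (between the pads) lies 19 mm behind it (ctrl.grip_depth is the distance from the TCP to the grasp point, in m); z points along the fingers, y is the direction in which the jaws open and shut (so a half turn about z gives the same grasp; the last joint's range is limited). The gripper opens to 85 mm and grips with 20 to 120 N. Pads are 22 mm wide; open, the fingers measure 114 mm over their backs; the gripper's body (76 mm by 85 mm) begins 54 mm behind the grasp point. The pads swing forward as they close: fully open they stand 13 mm farther back than shut.
Start: joints at [-1.258, 0.087, 1.371, -0, 1.684, -0.103], TCP at [0.222, -0.503, 0.231] pointing down, gripper open.
Joint ranges: [-3.1, 3.1], [-0.76, 2.03], [0.27, 2.55], [-1.08, 4.22], [0.17, 2.65], [-2.57, 2.57]. Speed limits (rad/s): [2.79, 2.79, 3.14, 3.14, 3.14, 3.14].

INTERFACE

Orientations are given as a rotation vector (axis times angle).
In Python, from cell import sense, read_camera, workorder, ctrl gives the robot as it stands. The module is installed in compiled form; this text tells all that it offers.
- The arm moves only by the tool servo_tool, never from a script. Its argument "moves" is a list of rows, each an object of numbers: "ax", "ay", "az": the turn, a rotation vector about the tool's x, y, z in degrees; "x", "y", "z": the shift along the tool's x, y, z in mm; "fingers": the finger opening in mm, from 0 to 85.4. In form: [{"ax": .., "ay": .., "az": .., "x": .., "y": .., "z": .., "fingers": ..}, ...]. A call has 1 to 20 rows; each row is the pose to reach, as a shift and turn from the pose commanded when the call began, along the tool's axes at that moment; what a row does not reach only later rows make up. A row lasts 1/10 s, in which the tool goes at most 50 mm and 8.59 degrees, less where a joint would pass 70% of its speed; a pose out of reach is approached as far as the arm can. A call with a gripper value outside its range is refused whole. The fingers move at their own pace and stop on an object; the grip force is fixed at half the most. Time passes only in rows, so rows that repeat a pose let the fingers close. It gives the time, the measured TCP pose, the force and the opening at its end, in the units of the state.
- sense(): the state, without advancing time (a new reading comes with each control period).
- read_camera(name): name is "side" or "top" or "wrist"; returns a dict with "pixels" (480x640x3 uint8, blue, green, red), "z_map" (480x640 float32, m along the optical axis (not along the pixel's ray), 0 where there is no reading), "intrinsics" (3x3 intrinsics, pixels), "position" and "orientation" of the camera in the world. Camera axes: x right, y down, z forward; pixel columns grow to the right and rows downward; lengths in m; the calibration is good to about 2 mm. A picture is of the moment at which its call begins.
- workorder.job_done(): hands the job in, once; it reports no verdict.
The state is a dict: "t": time; "joint_positions": joint angles; "qvel": joint speeds; "tau": joint torques, N m; "eef_pos": TCP position; "tcp_rot": TCP orientation; "contact_force": force on the tool from outside, world axes, zero at the start; "torque": the same for the moment, N m; "grip_width": opening from 0.0 (shut) to 1.0 (fully open).
Only numpy, scipy, OpenCV 4.12 (cv2) and the standard library are available. Lean on these libraries where they do the work, as an engineer would, in place of code of your own. Each camera call takes 0.05 s, during which the arm holds its last target. There are 200 camera calls.

TASK

The pipe off-cut is to be tack-welded to the base plate in the blue tray: first close the lid of the green parts tin so that no spatter gets in. Then lift the pipe above the height of the tin and the tray walls, carry it across without knocking either, and hold it upright, centred over the white ring on the plate, with a gap of about 8 mm left under it for the spacers. Finish while still holding it there, still, the pipe touching nothing but the fingers; leave the jar, the red magnet and the flat bar alone.

Things in the scene. Friction and masses are not known exactly. Their poses are not given: they have to be found in the camera images.
- parts_tin: green hammered-metal parts tin, 141 (x) x 205 (y) x 56 mm tall when closed, fixed to the welding plate, an open lid standing up at its far side, small parts lying in its compartments. Origin: centre of its underside; z up, -x is its front (the side facing the robot), the hinge lies along its y axis at x = +68, z = 52 mm.
- parts_tin_lid (a joint): lid of the tin, rad: 0 = shut, grows as it opens up and away from the robot (pi/2 upright, at most 2.0). A flat sheet 203 mm wide, 135 mm from hinge to front edge, outer face 4 mm outside the hinge line, 10 mm lip turned inward along its edges. Stiff hinge (0.4 N m): it stays where it is left and needs 3 to 5 N at its front edge to move, all the way down.
- pipe: piece of rust-grey steel pipe standing upright on the grey perforated welding plate, whose flat top lies at z = 70 mm (70 mm above the bench) under everything listed, loose, 49 mm outside diameter, wall 6 to 7 mm, 85 mm tall, about 0.2 kg. Origin: centre of its lower end; z along the pipe, up.
- fixture: blue square open tray fixed to the welding plate, 150 x 150 mm, walls 4 mm thick and 40 mm high; in its middle a dark steel base plate 104 x 104 x 10 mm, top 14 mm above the welding plate, with brass bolt heads 5 mm high at its corners (42 mm out along x and y). Origin: centre of its underside, z up. It may be on either side of the tin, the pipe on the other.
- ring_centre (a point): centre of the white ring (53 mm across) and cross marked on the plate, on the plate's top face, 14 mm above the welding plate; z up.
- jar: bystander: clear jar with a green lid, 69 mm across, 84 mm tall, loose; origin at the centre of its underside.
- magnet: bystander: red triangular welding magnet standing on its long edge, 63 x 124 x 86 mm tall, loose; origin at the centre of its underside.
- flat: bystander: dark flat steel bar with no part in the job, 40 x 85 mm, 10 mm thick, lying loose behind the tin; origin at the centre of its underside.
Mind the look-alikes: they are no part of the job. What is shaped like the pipe but yellow is not meant.

How it is judged:
On the way, in this order (a step that is already met when the one before it is completed fails the run):
1. the lid of the parts tin is shut while the pipe still stands on the welding plate (value of joint parts_tin_lid below 0.06 rad and height (world z) of pipe below 0.08 m), for 0.2 s.
2. the pipe is lifted clear above the height of the tin and tray walls (height (world z) of pipe above 0.132 m and contact force between pipe and the fingers above 0.5 N), for 0.1 s.
At the end, for the whole second after the job is handed in: The tin's lid is shut (under 0.06 rad); the pipe, held in the fingers and still, stands upright within 0.09 rad, its lower end centred within 8 mm on the ring and 3 to 14 mm above the plate, touching neither the tray, its plate nor the tin (value of joint parts_tin_lid below 0.06 rad and z of pipe in the frame of ring_centre between 0.003 and 0.014 m and horizontal distance between pipe and ring_centre below 0.008 m and angle between pipe's own z axis and vertical below 0.09 rad and contact force between pipe and the fingers above 0.5 N and contact force between pipe and fixture below 0.1 N and contact force between pipe and parts_tin below 0.1 N and linear speed of pipe below 0.02 m/s and angular speed of pipe below 0.15 rad/s); the arm keeps its last pose, push and grip.
It fails at once if the pipe knocks against the tray or its plate (contact force between pipe and fixture above 2 N).
It fails at once if the pipe knocks against the parts tin (contact force between pipe and parts_tin above 2 N).
It fails at once if a bystander (jar, magnet or flat bar) is moved (distance of any of jar, magnet, flat from where it was at the start of the episode above 0.025 m).
It also fails if it takes over 64 s, if anything falls off the work surface, if the arm or the gripper's body presses on something with over 40 N, if the wrist force passes 120 N, or if a joint passes its speed limit or range.

## Working session

There is one attempt and no reset: what is moved stays moved. The work goes in short steps, Python scripts to look and compute and a tool call to move; the robot and the scene stay as the last step left them, time stands still between calls to the robot, and variables do not carry over. Pictures are saved under pics/ and viewed, about 8 in all and at most 12, crops included, and the job is handed in when it is done.

Besides the shell and the picture viewer there is one more tool, called as name([rows], argument=value, ...), one row to a line, values as JSON. servo_tool: Moves the arm, as the interface text tells. Its arguments: {"type":"object","properties":{"moves":{"type":"array","items":{"type":"object","properties":{"ax":{"type":"number"},"ay":{"type":"number"},"az":{"type":"number"},"x":{"type":"number"},"y":{"type":"number"},"z":{"type":"number"},"fingers":{"type":"number"}}}}},"required":["moves"]}

```bash
mkdir -p pics; cat > h.py <<'E'
import numpy as np, cv2
from scipy.spatial.transform import Rotation as R
from cell import sense, read_camera, workorder, ctrl
def cam(name):
    c=read_camera(name); o=np.array(c["orientation"],float)
    c["R"]=o if o.shape==(3,3) else (R.from_rotvec(o).as_matrix() if o.size==3 else R.from_quat(o).as_matrix())
    c["p"]=np.array(c["position"],float); c["K"]=np.array(c["intrinsics"],float)
    return c
def cloud(c):
    v,u=np.mgrid[0:480,0:640]; K=c["K"]; z=c["z_map"]
    P=np.stack([(u-K[0,2])/K[0,0]*z,(v-K[1,2])/K[1,1]*z,z],-1)
    W=P@c["R"].T+c["p"]; W[z<=0]=np.nan
    return W
def ray(c,u,v,h):
    d=c["R"]@np.linalg.inv(c["K"])@np.array([u,v,1.]); return c["p"]+d*(h-c["p"][2])/d[2]
E
python3 - <<'E'
from h import *
ims=[]
for n in ["top","side"]:
    c=cam(n); cv2.imwrite(f"pics/{n}1.png",c["pixels"]); print(n,c["orientation"],c["p"],c["K"][0,0])
    np.savez(f"{n}1.npz",px=c["pixels"],W=cloud(c),R=c["R"],p=c["p"],K=c["K"])
s=sense(); print({k:np.round(v,3) for k,v in s.items()}, ctrl.grip_depth)
E
```

```text
top [-2.19757714  2.1490906  -0.114153  ] [0.4178178  0.10384323 1.28519175] 462.00900240932555
side [-2.16836691  0.16221659 -0.08039921] [ 0.36013757 -1.26903176  1.05859462] 539.97095168325
{'t': np.float64(0.1), 'joint_positions': array([-1.258,  0.088,  1.372, -0.   ,  1.684, -0.103]), 'qvel': array([-0.001, -0.001, -0.004,  0.001,  0.001,  0.   ]), 'tau': array([ 3.0000e-03, -3.5301e+01, -3.1422e+01,  0.0000e+00,  8.0000e-03,
       -0.0000e+00]), 'eef_pos': array([ 0.222, -0.503,  0.23 ]), 'tcp_rot': array([-3.072, -0.648,  0.   ]), 'contact_force': array([-0.599,  0.389,  0.473]), 'torque': array([ 0.047, -0.003,  0.032]), 'grip_width': np.float64(1.003)} 0.0187
```

View pics/top1.png

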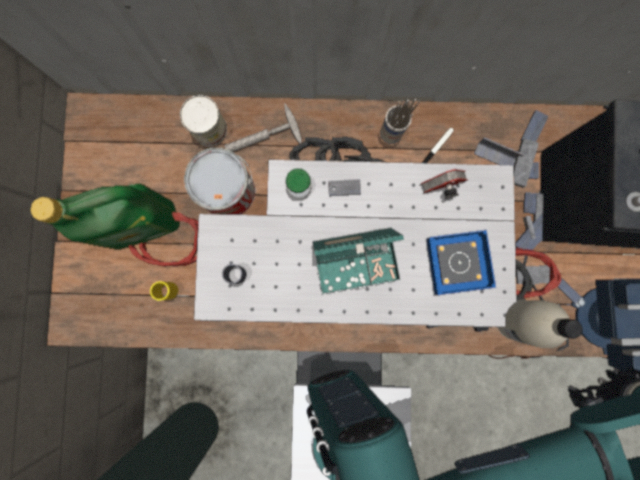

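View pics/side1.png

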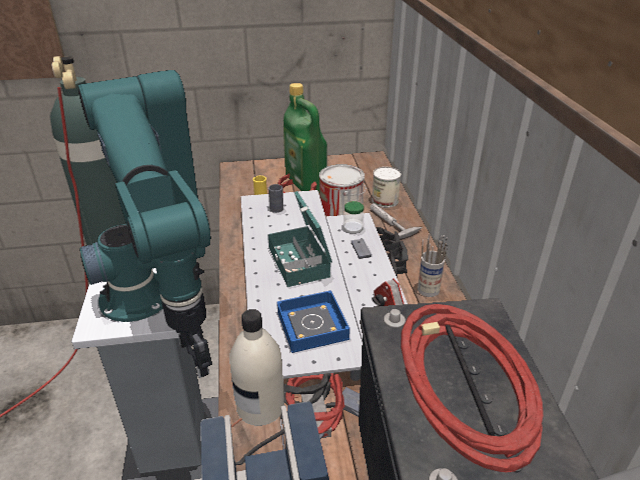

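The top view shows the dark pipe at (234,274), the tin with its open lid at (357,262) and the blue tray with its ring at (460,262). The yellow look-alike is at (163,291), the jar at (299,183), the flat bar at (345,187) and the magnet at (445,183). I'll measure these now.

```bash
python3 - <<'E'
from h import *
d=np.load("top1.npz"); px,W=d["px"],d["W"]; c=dict(R=d["R"],p=d["p"],K=d["K"])
hsv=cv2.cvtColor(px,cv2.COLOR_BGR2HSV); H,S,V=hsv[...,0],hsv[...,1],hsv[...,2]
def box(u0,v0,u1,v1):
    m=np.zeros((480,640),bool); m[v0:v1,u0:u1]=1; return m
def st(n,m):
    P=W[m]; P=P[~np.isnan(P).any(1)]; print(n,len(P),"min",P.min(0).round(3),"max",P.max(0).round(3),"med",np.median(P,0).round(3)); return P
z=W[...,2]
b=box(210,250,260,300); P=st("pipe top",b&(z>.145)); print(cv2.minEnclosingCircle(P[:,:2].astype(np.float32)))
st("plate",box(270,280,300,310))
blue=(H>100)&(H<125)&(S>120)&box(415,220,505,305); P=st("tray rim",blue&(z>.10)); print(cv2.minAreaRect(P[:,:2].astype(np.float32)))
white=(V>150)&(S<70)&box(440,243,480,283); vv,uu=np.nonzero(white); (cu,cv_),r=cv2.minEnclosingCircle(np.stack([uu,vv],1).astype(np.float32)); print("ring px",cu,cv_,r,ray(c,cu,cv_,.084))
P=st("lid",box(300,215,410,262)&(z>.14)&(H>60)&(H<100)); print(cv2.minAreaRect(P[:,:2].astype(np.float32)))
for k in (.14,.16,.18,.2,.22,.24,.26):
    Q=P[abs(P[:,2]-k)<.01]; 
    if len(Q): print(k,len(Q),Q.mean(0).round(3),Q[:,1].min().round(3),Q[:,1].max().round(3))
P=st("tin",box(300,225,410,305)&(z>.105)&(z<.135)&(H>60)&(H<100)&(S>60)); print(cv2.minAreaRect(P[:,:2].astype(np.float32)))
st("jar",box(280,165,315,200)&(z>.14)); st("mag",box(415,160,475,205)&(z>.1)); st("flat",box(325,175,365,200)&(z>.076)&(z<.09))
d=np.load("side1.npz");px,W=d["px"],d["W"];z=W[...,2];hsv=cv2.cvtColor(px,cv2.COLOR_BGR2HSV); H,S,V=hsv[...,0],hsv[...,1],hsv[...,2]
P=st("side lid",box(285,185,330,250)&(z>.14)&(H>60)&(H<100)&(S>60)&(abs(W[...,1])<.3))
for k in np.arange(.14,.28,.02):
    Q=P[abs(P[:,2]-k)<.01]
    if len(Q): print(k.round(2),len(Q),Q.mean(0).round(3),Q[:,1].min().round(3),Q[:,1].max().round(3))
P=st("side pipe top",box(260,178,295,215)&(z>.15)&(z<.165)); print(cv2.minEnclosingCircle(P[:,:2].astype(np.float32)))
E
```

```text
pipe top 94 min [0.422 0.286 0.146] max [0.468 0.332 0.159] med [0.444 0.312 0.153]
((0.44571545720100403, 0.3090500235557556), 0.0246195737272501)
plate 892 min [0.357 0.145 0.062] max [0.434 0.223 0.077] med [0.396 0.184 0.069]
tray rim 303 min [ 0.408 -0.351  0.1  ] max [ 0.57  -0.185  0.115] med [ 0.47  -0.225  0.107]
((0.48812317848205566, -0.2680206298828125), (0.1444065421819687, 0.14952458441257477), 8.6331787109375)
ring px 458.51226806640625 261.7148742675781 24.941877365112305 [ 0.49042118 -0.26804658  0.084     ]
lid 1021 min [ 0.49  -0.092  0.141] max [0.567 0.112 0.257] med [ 0.525 -0.002  0.238]
((0.529086172580719, 0.010999985039234161), (0.04195386916399002, 0.20418979227542877), 11.314139366149902)
0.14 32 [0.549 0.01  0.146] -0.081 0.112
0.16 121 [0.545 0.013 0.16 ] -0.085 0.112
0.18 66 [ 0.543 -0.004  0.179] -0.085 0.112
0.2 79 [ 0.537 -0.001  0.2  ] -0.087 0.111
0.22 118 [0.53  0.002 0.222] -0.087 0.109
0.24 291 [0.519 0.011 0.242] -0.092 0.109
0.26 314 [0.515 0.006 0.252] -0.092 0.106Traceback (most recent call last):
  File "<stdin>", line 17, in <module>
  File "<stdin>", line 7, in st
    return umr_minimum(a, axis, None, out, keepdims, initial, where)
ValueError: zero-size array to reduction operation minimum which has no identity
```

```bash
python3 - <<'E'
from h import *
d=np.load("top1.npz"); px,W=d["px"],d["W"]; c=dict(R=d["R"],p=d["p"],K=d["K"])
hsv=cv2.cvtColor(px,cv2.COLOR_BGR2HSV); H,S,V=hsv[...,0],hsv[...,1],hsv[...,2]; z=W[...,2]
def box(u0,v0,u1,v1):
    m=np.zeros((480,640),bool); m[v0:v1,u0:u1]=1; return m
m=box(300,240,410,305)&(H>55)&(H<100)&(S>60)
print(m.sum(), np.nanpercentile(z[m],[1,10,30,50,70,90,99]).round(3))
cn=max(cv2.findContours(m.astype(np.uint8),cv2.RETR_EXTERNAL,cv2.CHAIN_APPROX_SIMPLE)[0],key=cv2.contourArea)
print("tin px rect",cv2.boxPoints(cv2.minAreaRect(cn)).round(1).tolist())
for q in cv2.boxPoints(cv2.minAreaRect(cn)): print(ray(c,*q,.122).round(3))
# ring: white comps within the dark plate
w=((V>125)&(S<60)&box(442,246,478,280)).astype(np.uint8)
n,l,s,ce=cv2.connectedComponentsWithStats(w)
for i in range(1,n): print(s[i],ce[i].round(1), ray(c,*(s[i][:2]+(s[i][2:4]-1)/2.),.084).round(4))
# lid plane: fit
P=W[box(300,215,410,262)&(z>.15)&(z<.235)&(H>60)&(H<100)]; P=P[~np.isnan(P).any(1)]
A=np.c_[P[:,1:],np.ones(len(P))]
for _ in range(3):
    k=np.linalg.lstsq(A,P[:,0],rcond=None)[0]; r=P[:,0]-A@k; g=abs(r)<2*r.std(); A,P=A[g],P[g]
print("lid x =",k.round(3),"*[y,z,1]",r.std(),"angle",np.pi/2+np.arctan(k[1]/np.hypot(1,k[0])))
tp=W[box(300,215,410,262)&(z>.235)&(H>60)&(H<100)]
print(cv2.boxPoints(cv2.minAreaRect(tp[:,:2].astype(np.float32))).round(3).tolist(), np.percentile(tp[:,2],[50,90,99]))
big=np.hstack([cv2.resize(px[215:310,300:410],None,fx=3.6,fy=3.6,interpolation=2),cv2.resize(px[215:310,415:505],None,fx=3.6,fy=3.6,interpolation=2)])
cv2.imwrite("pics/crop1.png",big)
for n,b in dict(jar=box(280,165,315,200)&(z>.14),mag=box(415,160,475,205)&(z>.095),flat=box(325,175,365,200)&(V<130)).items(): print(n,np.nanmin(W[b],0).round(3),np.nanmax(W[b],0).round(3))
E
```

```text
2250 [0.065 0.068 0.07  0.071 0.074 0.25  0.254]
tin px rect [[313.8999938964844, 242.1999969482422], [393.8999938964844, 238.1999969482422], [396.3999938964844, 287.5], [316.3999938964844, 291.5]]
[0.529 0.11  0.122]
[ 0.544 -0.093  0.122]
[ 0.42  -0.1    0.122]
[0.405 0.101 0.122]
[442 246   3   6  10] [443.3 248.4] [ 0.5241 -0.2277  0.084 ]
[471 246   6   2   8] [474.  246.6] [ 0.5311 -0.3076  0.084 ]
[448 251  23  23 191] [459.1 262.3] [ 0.4897 -0.2693  0.084 ]
[458 260   4   5  18] [459.5 262. ] [ 0.4897 -0.2706  0.084 ]
[476 273   2   2   2] [476.5 273.5] [ 0.4608 -0.3147  0.084 ]
[443 277   7   3  10] [445.9 277.9] [ 0.4474 -0.2351  0.084 ]
[476 278   2   2   2] [476.5 278.5] [ 0.4478 -0.3145  0.084 ]
lid x = [-0.203 -0.282  0.593] *[y,z,1] 0.0006381100714057505 angle 1.301402671946278
[[0.4880000054836273, 0.10700000077486038], [0.5289999842643738, -0.09300000220537186], [0.5440000295639038, -0.09000000357627869], [0.5040000081062317, 0.10999999940395355]] [0.2505404  0.25354565 0.25583691]
jar [0.651 0.123 0.143] [0.712 0.186 0.16 ]
mag [ 0.652 -0.286  0.095] [ 0.73  -0.177  0.161]
flat [ 0.661 -0.007  0.073] [0.7   0.074 0.085]
```

View pics/crop1.png

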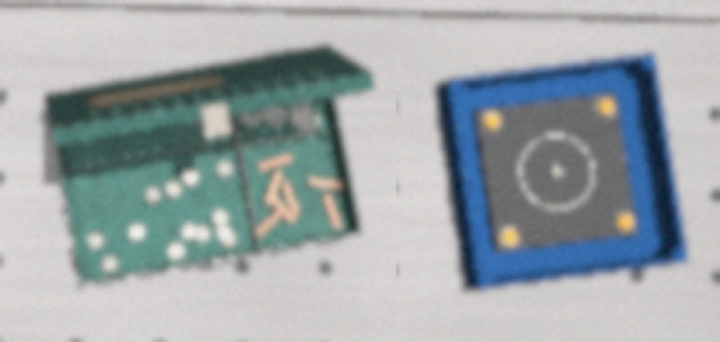

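The crop shows the lid's outer face at the top with its lip in front, and a clear ring and cross on the plate. The numbers agree: ring about (0.490, -0.269), pipe about (0.446, 0.309), tin yaw about 11.5°, lid about 1.30 rad. Next I move behind the lid with the fingers shut.

```bash
cat >> h.py <<'E'
def to(p,yaw):
    """shift (mm) and turn (deg) in tool axes from the present pose; tool down, tool x at yaw"""
    s=sense(); T=R.from_rotvec(s["tcp_rot"]); y=np.radians(yaw)
    G=R.from_matrix(np.array([[np.cos(y),np.sin(y),0],[np.sin(y),-np.cos(y),0],[0,0,-1]]))
    return (T.inv().apply(np.array(p)-s["eef_pos"])*1000).round(1),(T.inv()*G).as_rotvec(degrees=True).round(1)
E
python3 -c "
from h import *
print(to([.23,-.50,.35],11.5),to([.6,.02,.35],11.5),to([.6,.02,.234],11.5))"
```

```text
(array([   8.4,    0.5, -119.8]), array([-0.1,  0. , 12.3])) (array([ 556.9, -325.7, -119. ]), array([-0.1,  0. , 12.3])) (array([ 556.9, -325.5,   -3. ]), array([-0.1,  0. , 12.3]))
```

servo_tool([
  {"z":-45,"fingers":0},
  {"z":-90,"az":6,"fingers":0},
  {"x":40,"y":-23,"z":-119,"az":12.3,"fingers":0},
  {"x":557,"y":-326,"z":-119,"az":12.3,"fingers":0},
  {"x":557,"y":-326,"z":-119,"az":12.3,"fingers":0},
  {"x":557,"y":-326,"z":-119,"az":12.3,"fingers":0},
  {"x":557,"y":-326,"z":-119,"az":12.3,"fingers":0},
  {"x":557,"y":-326,"z":-119,"az":12.3,"fingers":0},
  {"x":557,"y":-326,"z":-119,"az":12.3,"fingers":0},
  {"x":557,"y":-326,"z":-119,"az":12.3,"fingers":0},
  {"x":557,"y":-326,"z":-119,"az":12.3,"fingers":0},
  {"x":557,"y":-326,"z":-119,"az":12.3,"fingers":0},
  {"x":557,"y":-326,"z":-119,"az":12.3,"fingers":0},
  {"x":557,"y":-326,"z":-119,"az":12.3,"fingers":0},
  {"x":557,"y":-326,"z":-119,"az":12.3,"fingers":0},
  {"x":557,"y":-326,"z":-119,"az":12.3,"fingers":0},
  {"x":557,"y":-326,"z":-119,"az":12.3,"fingers":0},
  {"x":557,"y":-326,"z":-119,"az":12.3,"fingers":0},
])

```text
$.moves[0]: bad value
```

servo_tool([
  {"ax":0,"ay":0,"az":0,"x":0,"y":0,"z":-45,"fingers":1},
])

```text
t: 0.2
eef_pos: [0.2205, -0.4983, 0.2654]
tcp_rot: [-3.052, -0.644, 0.004]
contact_force: [0.0, -0.3, -0.6]
grip_width: 0.859
```

servo_tool([
  {"ax":0,"ay":0,"az":6,"x":0,"y":0,"z":-45,"fingers":0},
  {"ax":0,"ay":0,"az":12.3,"x":40,"y":-23,"z":-74,"fingers":0},
  {"ax":0,"ay":0,"az":12.3,"x":557,"y":-326,"z":-74,"fingers":0},
  {"ax":0,"ay":0,"az":12.3,"x":557,"y":-326,"z":-74,"fingers":0},
  {"ax":0,"ay":0,"az":12.3,"x":557,"y":-326,"z":-74,"fingers":0},
  {"ax":0,"ay":0,"az":12.3,"x":557,"y":-326,"z":-74,"fingers":0},
  {"ax":0,"ay":0,"az":12.3,"x":557,"y":-326,"z":-74,"fingers":0},
  {"ax":0,"ay":0,"az":12.3,"x":557,"y":-326,"z":-74,"fingers":0},
  {"ax":0,"ay":0,"az":12.3,"x":557,"y":-326,"z":-74,"fingers":0},
  {"ax":0,"ay":0,"az":12.3,"x":557,"y":-326,"z":-74,"fingers":0},
  {"ax":0,"ay":0,"az":12.3,"x":557,"y":-326,"z":-74,"fingers":0},
  {"ax":0,"ay":0,"az":12.3,"x":557,"y":-326,"z":-74,"fingers":0},
  {"ax":0,"ay":0,"az":12.3,"x":557,"y":-326,"z":-74,"fingers":0},
  {"ax":0,"ay":0,"az":12.3,"x":557,"y":-326,"z":-74,"fingers":0},
  {"ax":0,"ay":0,"az":12.3,"x":557,"y":-326,"z":-74,"fingers":0},
  {"ax":0,"ay":0,"az":12.3,"x":557,"y":-326,"z":-74,"fingers":0},
  {"ax":0,"ay":0,"az":12.3,"x":557,"y":-326,"z":-74,"fingers":0},
  {"ax":0,"ay":0,"az":12.3,"x":557,"y":-326,"z":-74,"fingers":0},
  {"ax":0,"ay":0,"az":12.3,"x":557,"y":-326,"z":-74,"fingers":0},
])

```text
t: 2.1
eef_pos: [0.5995, 0.0187, 0.3511]
tcp_rot: [3.126, 0.312, 0.002]
contact_force: [0.8, -0.1, -0.6]
grip_width: 0.002
```

servo_tool([
  {"ax":0,"ay":0,"az":0,"x":0,"y":0,"z":45,"fingers":0},
  {"ax":0,"ay":0,"az":0,"x":0,"y":0,"z":90,"fingers":0},
  {"ax":0,"ay":0,"az":0,"x":0,"y":0,"z":117,"fingers":0},
  {"ax":0,"ay":0,"az":0,"x":-30,"y":0,"z":117,"fingers":0},
  {"ax":0,"ay":0,"az":0,"x":-50,"y":0,"z":117,"fingers":0},
  {"ax":0,"ay":0,"az":0,"x":-60,"y":0,"z":117,"fingers":0},
  {"ax":0,"ay":0,"az":0,"x":-68,"y":0,"z":119,"fingers":0},
  {"ax":0,"ay":0,"az":0,"x":-76,"y":0,"z":122,"fingers":0},
  {"ax":0,"ay":0,"az":0,"x":-84,"y":0,"z":126,"fingers":0},
  {"ax":0,"ay":0,"az":0,"x":-92,"y":0,"z":130,"fingers":0},
])

```text
t: 3.1
eef_pos: [0.5101, 0.0014, 0.221]
tcp_rot: [3.125, 0.315, 0.004]
contact_force: [2.0, -0.2, 4.7]
grip_width: 0.0
```

servo_tool([
  {"ax":0,"ay":0,"az":0,"x":-7,"y":0,"z":5,"fingers":0},
  {"ax":0,"ay":0,"az":0,"x":-14,"y":0,"z":10,"fingers":0},
  {"ax":0,"ay":0,"az":0,"x":-20,"y":0,"z":16,"fingers":0},
  {"ax":0,"ay":0,"az":0,"x":-26,"y":0,"z":22,"fingers":0},
  {"ax":0,"ay":0,"az":0,"x":-32,"y":0,"z":29,"fingers":0},
  {"ax":0,"ay":0,"az":0,"x":-37,"y":0,"z":36,"fingers":0},
  {"ax":0,"ay":0,"az":0,"x":-41,"y":0,"z":43,"fingers":0},
  {"ax":0,"ay":0,"az":0,"x":-45,"y":0,"z":51,"fingers":0},
  {"ax":0,"ay":0,"az":0,"x":-48,"y":0,"z":59,"fingers":0},
  {"ax":0,"ay":0,"az":0,"x":-51,"y":0,"z":67,"fingers":0},
  {"ax":0,"ay":0,"az":0,"x":-53,"y":0,"z":75,"fingers":0},
])

```text
t: 4.2
eef_pos: [0.4574, -0.0089, 0.1443]
tcp_rot: [-3.126, -0.315, 0.001]
contact_force: [-0.7, 0.2, 3.5]
grip_width: 0.0
```

servo_tool([
  {"ax":0,"ay":0,"az":0,"x":-2,"y":0,"z":6,"fingers":0},
  {"ax":0,"ay":0,"az":0,"x":-3,"y":0,"z":12,"fingers":0},
  {"ax":0,"ay":0,"az":0,"x":-3,"y":0,"z":17,"fingers":0},
  {"ax":0,"ay":0,"az":0,"x":-3,"y":0,"z":20,"fingers":0},
  {"ax":0,"ay":0,"az":0,"x":-3,"y":0,"z":20,"fingers":0},
])

```text
t: 4.7
eef_pos: [0.4548, -0.0096, 0.1248]
tcp_rot: [3.126, 0.315, -0.001]
contact_force: [0.6, 0.4, 1.5]
grip_width: -0.001
```

```bash
python3 - <<'E'
from h import *
c=cam("side"); cv2.imwrite("pics/s2.png",cv2.resize(c["pixels"][170:300,220:360],None,fx=4,fy=4))
print(to([.446,.309,.3],11.5))
E
```

```text
(array([  54.9, -313.9, -175.2]), array([0. , 0.1, 0. ]))
```

servo_tool([
  {"ax":0,"ay":0,"az":0,"x":0,"y":0,"z":2,"fingers":0},
  {"ax":0,"ay":0,"az":0,"x":0,"y":0,"z":4,"fingers":0},
  {"ax":0,"ay":0,"az":0,"x":0,"y":0,"z":4,"fingers":0},
])

```text
t: 5.05
eef_pos: [0.4549, -0.0096, 0.1247]
tcp_rot: [3.125, 0.316, 0.001]
contact_force: [-7.6, 1.0, 17.4]
grip_width: 0.0
```

View pics/s2.png

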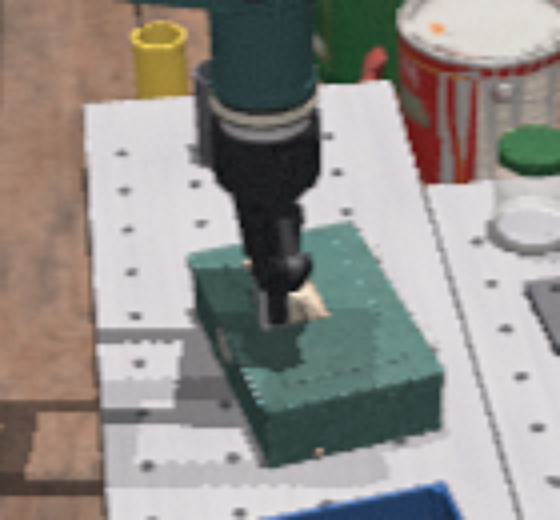

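The crop shows the lid down flat on the tin with the fingertips on it. The reaction jumped to 17 N with no travel, so the lid is on its stop. Next I go over the pipe with the jaws open.

servo_tool([
  {"ax":0,"ay":0,"az":0,"x":0,"y":0,"z":-30,"fingers":0},
  {"ax":0,"ay":0,"az":0,"x":0,"y":0,"z":-75,"fingers":0},
  {"ax":0,"ay":0,"az":0,"x":0,"y":0,"z":-120,"fingers":85},
  {"ax":0,"ay":0,"az":0,"x":7,"y":-40,"z":-150,"fingers":85},
  {"ax":0,"ay":0,"az":0,"x":15,"y":-85,"z":-165,"fingers":85},
  {"ax":0,"ay":0,"az":0,"x":23,"y":-130,"z":-180,"fingers":85},
  {"ax":0,"ay":0,"az":0,"x":31,"y":-176,"z":-180,"fingers":85},
  {"ax":0,"ay":0,"az":0,"x":39,"y":-222,"z":-180,"fingers":85},
  {"ax":0,"ay":0,"az":0,"x":47,"y":-268,"z":-180,"fingers":85},
  {"ax":0,"ay":0,"az":0,"x":55,"y":-314,"z":-180,"fingers":85},
  {"ax":0,"ay":0,"az":0,"x":55,"y":-314,"z":-180,"fingers":85},
  {"ax":0,"ay":0,"az":0,"x":55,"y":-314,"z":-180,"fingers":85},
  {"ax":0,"ay":0,"az":0,"x":55,"y":-314,"z":-180,"fingers":85},
])

```text
t: 6.35
eef_pos: [0.4462, 0.3082, 0.3008]
tcp_rot: [3.125, 0.314, -0.001]
contact_force: [-0.3, 0.1, 0.3]
grip_width: 0.994
```

```bash
python3 - <<'E'
from h import *
c=cam("wrist"); W=cloud(c); cv2.imwrite("pics/w1.png",c["pixels"])
z=W[...,2]; g=(abs(z-.154)<.012)&(np.hypot(W[...,0]-.446,W[...,1]-.309)<.045)
P=W[g]; print("wrist",len(P),P[:,2].mean(),cv2.minEnclosingCircle(P[:,:2].astype(np.float32)),P.min(0),P.max(0))
t=cam("top"); T=cloud(t); z=T[...,2]
g=(z>.118)&(z<.14)&(abs(T[...,0]-.49)<.11)&(abs(T[...,1])<.14); P=T[g]
print("lid top n",len(P)); Z=np.linalg.lstsq(np.c_[P[:,:2],np.ones(len(P))],P[:,2],rcond=None)[0]; print("lid plane",Z,P.min(0),P.max(0)); print(cv2.minAreaRect(P[:,:2].astype(np.float32)))
print(sense()["eef_pos"])
E
```

```text
wrist 977 0.15197134870535808 ((0.44455578923225403, 0.31050845980644226), 0.0246565043926239) [0.42013225 0.28610983 0.14200065] [0.4690561  0.33476592 0.15606437]
lid top n 4307
lid plane [-0.00163848 -0.0012325   0.12505235] [ 0.39962836 -0.10884778  0.11802191] [0.56742029 0.1145054  0.13242747]
((0.48556655645370483, 0.0018730834126472473), (0.14012950658798218, 0.20470145344734192), 11.468235969543457)
[0.44649124 0.30778151 0.30141723]
```

View pics/w1.png

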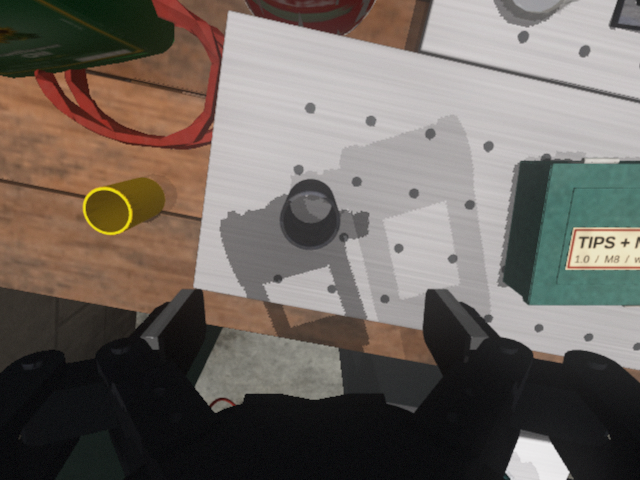

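The wrist view shows the pipe at (310,213), the closed tin at right and the yellow look-alike at left. The lid plane is flat, with slopes of about 0.002. The pipe axis is at about (0.4447, 0.310). I descend and grip.

servo_tool([
  {"ax":0,"ay":0,"az":0,"x":-1,"y":-2.3,"z":40,"fingers":85},
  {"ax":0,"ay":0,"az":0,"x":-1,"y":-2.3,"z":80,"fingers":85},
  {"ax":0,"ay":0,"az":0,"x":-1,"y":-2.3,"z":115,"fingers":85},
  {"ax":0,"ay":0,"az":0,"x":-1,"y":-2.3,"z":145,"fingers":85},
  {"ax":0,"ay":0,"az":0,"x":-1,"y":-2.3,"z":170,"fingers":85},
  {"ax":0,"ay":0,"az":0,"x":-1,"y":-2.3,"z":183,"fingers":85},
  {"ax":0,"ay":0,"az":0,"x":-1,"y":-2.3,"z":183,"fingers":85},
  {"ax":0,"ay":0,"az":0,"x":-1,"y":-2.3,"z":183,"fingers":60},
  {"ax":0,"ay":0,"az":0,"x":-1,"y":-2.3,"z":183,"fingers":52},
  {"ax":0,"ay":0,"az":0,"x":-1,"y":-2.3,"z":183,"fingers":45},
  {"ax":0,"ay":0,"az":0,"x":-1,"y":-2.3,"z":183,"fingers":40},
  {"ax":0,"ay":0,"az":0,"x":-1,"y":-2.3,"z":183,"fingers":20},
  {"ax":0,"ay":0,"az":0,"x":-1,"y":-2.3,"z":183,"fingers":20},
  {"ax":0,"ay":0,"az":0,"x":-1,"y":-2.3,"z":183,"fingers":20},
])

```text
t: 7.85
eef_pos: [0.446, 0.3119, 0.1207]
tcp_rot: [-3.124, -0.315, -0.007]
contact_force: [1.0, -0.3, 7.6]
grip_width: 0.553
```

servo_tool([
  {"ax":0,"ay":0,"az":0,"x":0,"y":0,"z":-5,"fingers":20},
  {"ax":0,"ay":0,"az":0,"x":0,"y":0,"z":-15,"fingers":20},
  {"ax":0,"ay":0,"az":0,"x":0,"y":0,"z":-35,"fingers":20},
  {"ax":0,"ay":0,"az":0,"x":0,"y":0,"z":-60,"fingers":20},
  {"ax":0,"ay":0,"az":0,"x":0,"y":0,"z":-85,"fingers":20},
  {"ax":0,"ay":0,"az":0,"x":0,"y":0,"z":-110,"fingers":20},
  {"ax":0,"ay":0,"az":0,"x":0,"y":0,"z":-125,"fingers":20},
  {"ax":0,"ay":0,"az":0,"x":0,"y":0,"z":-130,"fingers":20},
  {"ax":0,"ay":0,"az":0,"x":0,"y":0,"z":-130,"fingers":20},
  {"ax":0,"ay":0,"az":0,"x":0,"y":0,"z":-130,"fingers":20},
])

```text
t: 8.85
eef_pos: [0.4442, 0.3109, 0.2466]
tcp_rot: [3.125, 0.315, -0.004]
contact_force: [-0.7, 0.4, -1.6]
grip_width: 0.554
```

```bash
python3 - <<'E'
from h import *
print(sense()["eef_pos"],to([.4897,-.2695,.248],11.5))
c=cam("side"); W=cloud(c); cv2.imwrite("pics/s3.png",cv2.resize(c["pixels"][110:260,200:350],None,fx=4,fy=4))
E
```

```text
[0.44417753 0.31092288 0.24662881] (array([-71.3, 577.8,  -0.6]), array([0.1, 0.2, 0. ]))
```

View pics/s3.png

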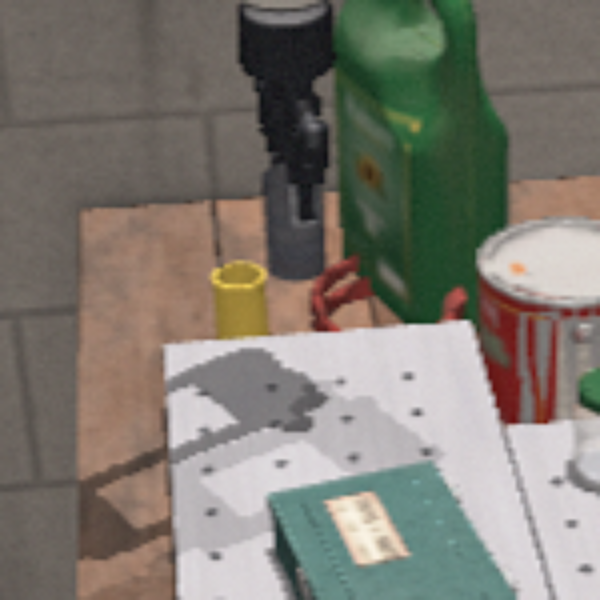

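The pipe hangs upright in the jaws, well clear of the tin. I carry it across at this height.

servo_tool([
  {"ax":0,"ay":0,"az":0,"x":-1,"y":10,"z":0,"fingers":20},
  {"ax":0,"ay":0,"az":0,"x":-4,"y":30,"z":0,"fingers":20},
  {"ax":0,"ay":0,"az":0,"x":-7,"y":60,"z":0,"fingers":20},
  {"ax":0,"ay":0,"az":0,"x":-12,"y":95,"z":0,"fingers":20},
  {"ax":0,"ay":0,"az":0,"x":-16,"y":130,"z":0,"fingers":20},
  {"ax":0,"ay":0,"az":0,"x":-20,"y":165,"z":0,"fingers":20},
  {"ax":0,"ay":0,"az":0,"x":-25,"y":200,"z":0,"fingers":20},
  {"ax":0,"ay":0,"az":0,"x":-29,"y":235,"z":0,"fingers":20},
  {"ax":0,"ay":0,"az":0,"x":-33,"y":270,"z":0,"fingers":20},
  {"ax":0,"ay":0,"az":0,"x":-38,"y":305,"z":0,"fingers":20},
  {"ax":0,"ay":0,"az":0,"x":-42,"y":340,"z":0,"fingers":20},
  {"ax":0,"ay":0,"az":0,"x":-46,"y":375,"z":0,"fingers":20},
  {"ax":0,"ay":0,"az":0,"x":-51,"y":410,"z":0,"fingers":20},
  {"ax":0,"ay":0,"az":0,"x":-55,"y":445,"z":0,"fingers":20},
  {"ax":0,"ay":0,"az":0,"x":-59,"y":480,"z":0,"fingers":20},
  {"ax":0,"ay":0,"az":0,"x":-63,"y":515,"z":0,"fingers":20},
  {"ax":0,"ay":0,"az":0,"x":-67,"y":545,"z":0,"fingers":20},
  {"ax":0,"ay":0,"az":0,"x":-70,"y":567,"z":0,"fingers":20},
  {"ax":0,"ay":0,"az":0,"x":-71,"y":578,"z":0,"fingers":20},
  {"ax":0,"ay":0,"az":0,"x":-71,"y":578,"z":0,"fingers":20},
])

```text
t: 10.9
eef_pos: [0.49, -0.2705, 0.2473]
tcp_rot: [-3.125, -0.312, 0.002]
contact_force: [-0.0, 0.6, -1.6]
grip_width: 0.553
```

```bash
python3 - <<'E'
from h import *
s=sense(); print(s["eef_pos"],s["contact_force"],s["grip_width"])
for n in ("wrist","side","top"):
    c=cam(n); np.savez(n+"2.npz",px=c["pixels"],W=cloud(c),R=c["R"],p=c["p"],K=c["K"]); cv2.imwrite(f"pics/{n}4.png",c["pixels"])
a=cv2.imread("pics/wrist4.png"); b=cv2.imread("pics/side4.png")[220:370,240:390]
cv2.imwrite("pics/m4.png",np.hstack([cv2.resize(a,(480,360)),cv2.resize(b,(320,320))[:,:].copy() if 0 else cv2.resize(b,(320,360))]))
E
```

```text
[ 0.48996352 -0.27045915  0.24727464] [-0.04425031  0.61984128 -1.561307  ] 0.553344617183169
```

View pics/m4.png

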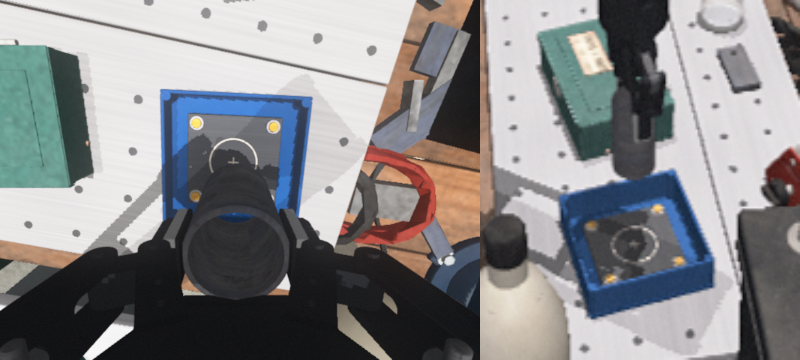

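The left half (wrist) shows the cross at about (311,213) in full-image pixels with the pipe standing in the jaws. The right half (side) shows the pipe upright above the tray, with the cross at about (312,321). I now measure the pipe's offset, its lower end and the ring.

```bash
python3 - <<'E'
from h import *
from scipy.optimize import least_squares
eef=sense()["eef_pos"]
ALL=[]
for n in ("side","wrist"):
    d=np.load(n+"2.npz"); W=d["W"]; px=d["px"]; c=dict(R=d["R"],p=d["p"],K=d["K"])
    g=(np.hypot(W[...,0]-eef[0],W[...,1]-eef[1])<.045)&(W[...,2]>.15)&(W[...,2]<.226)   # below the fingertips
    P=W[g]; print(n,len(P),P.min(0).round(4),P.max(0).round(4),"z pct",np.percentile(P[:,2],[.5,2,5]).round(4))
    def f(q,P): # axis through (x,y) at z=.2, slopes
        x=P[:,0]-q[0]-q[2]*(P[:,2]-.2); y=P[:,1]-q[1]-q[3]*(P[:,2]-.2); return np.hypot(x,y)-.0245
    Q=P[(P[:,2]>np.percentile(P[:,2],4))]
    r=least_squares(f,[eef[0],eef[1],0,0],args=(Q,),loss="soft_l1",f_scale=.001); print(" axis",r.x.round(4),"rms",np.std(r.fun).round(4))
    ALL.append(Q)
    hsv=cv2.cvtColor(px,cv2.COLOR_BGR2HSV)
    # ring: white pixels whose plate-height ray lies in 22..31 mm from the first estimate
    v,u=np.mgrid[0:480,0:640]; D=np.stack([u,v,np.ones_like(u)],-1)@np.linalg.inv(c["K"]).T@c["R"].T
    X=c["p"]+D*((.084-c["p"][2])/D[...,2])[...,None]
    for _ in range(3):
        ce=np.array([.4897,-.2695]) if _==0 else q.x[:2]
        m=(hsv[...,2]>135)&(hsv[...,1]<60)&(abs(np.hypot(X[...,0]-ce[0],X[...,1]-ce[1])-.0255)<.006)&(abs(W[...,2]-.084)<.012)
        A=X[m][:,:2]; q=least_squares(lambda q:np.hypot(A[:,0]-q[0],A[:,1]-q[1])-q[2],[*ce,.0255],loss="soft_l1",f_scale=.001)
    print(" ring",m.sum(),q.x.round(4), "plate z",np.nanmedian(W[...,2][m]).round(4))
P=np.vstack(ALL); r=least_squares(f,[eef[0],eef[1],0,0],args=(P,),loss="soft_l1",f_scale=.001); print("both",r.x.round(4))
print("eef",eef, to([*eef[:2],.2],11.5))
E
```

```text
side 174 [ 0.4647 -0.2969  0.196 ] [ 0.5121 -0.2662  0.2259] z pct [0.1966 0.1985 0.2001]
 axis [ 0.4891 -0.2694 -0.0009  0.026 ] rms 0.0015
 ring 43 [ 0.4906 -0.2656  0.0265] plate z 0.0858
wrist 2838 [ 0.466  -0.2929  0.1948] [ 0.5133 -0.2481  0.226 ] z pct [0.1961 0.1969 0.1982]
 axis [ 0.4907 -0.2714  0.0202  0.0065] rms 0.0009
 ring 362 [ 0.489  -0.2689  0.0264] plate z 0.0836
both [ 0.4905 -0.2706  0.0242 -0.0081]
eef [ 0.49050821 -0.26829769  0.24821703] (array([ 0. ,  0. , 48.2]), array([-0. ,  0. ,  0.1]))
```

Pipe and ring agree within about 3 mm, with the lower end at about 0.196. I shift about 2 mm in +y, lower most of the way, then look again.

servo_tool([
  {"ax":0,"ay":0,"az":0,"x":0.4,"y":-2,"z":5,"fingers":20},
  {"ax":0,"ay":0,"az":0,"x":0.4,"y":-2,"z":15,"fingers":20},
  {"ax":0,"ay":0,"az":0,"x":0.4,"y":-2,"z":30,"fingers":20},
  {"ax":0,"ay":0,"az":0,"x":0.4,"y":-2,"z":45,"fingers":20},
  {"ax":0,"ay":0,"az":0,"x":0.4,"y":-2,"z":60,"fingers":20},
  {"ax":0,"ay":0,"az":0,"x":0.4,"y":-2,"z":72,"fingers":20},
  {"ax":0,"ay":0,"az":0,"x":0.4,"y":-2,"z":82,"fingers":20},
  {"ax":0,"ay":0,"az":0,"x":0.4,"y":-2,"z":90,"fingers":20},
  {"ax":0,"ay":0,"az":0,"x":0.4,"y":-2,"z":95,"fingers":20},
  {"ax":0,"ay":0,"az":0,"x":0.4,"y":-2,"z":97,"fingers":20},
  {"ax":0,"ay":0,"az":0,"x":0.4,"y":-2,"z":97,"fingers":20},
  {"ax":0,"ay":0,"az":0,"x":0.4,"y":-2,"z":97,"fingers":20},
])

```text
t: 12.25
eef_pos: [0.491, -0.2675, 0.152]
tcp_rot: [3.125, 0.315, 0.002]
contact_force: [0.0, 0.3, -1.7]
grip_width: 0.555
```

```bash
cat > chk.py <<'E'
from h import *
from scipy.optimize import least_squares
import sys
s=sense(); eef=s["eef_pos"]; print("eef",eef.round(4),s["contact_force"].round(2),s["grip_width"])
for n in ("side","wrist"):
    c=cam(n); W=cloud(c)
    if n=="side": cv2.imwrite(f"pics/{sys.argv[1]}s.png",cv2.resize(c["pixels"][250:370,260:370],None,fx=5,fy=5))
    g=(np.hypot(W[...,0]-.490,W[...,1]+.269)<.032)&(W[...,2]>.097)&(W[...,2]<.127); P=W[g]
    if len(P)<30: print(n,len(P)); continue
    f=lambda q:np.hypot(P[:,0]-q[0],P[:,1]-q[1])-.0245
    r=least_squares(f,[.49,-.269],loss="soft_l1",f_scale=.001); print(n,len(P),"axis",r.x.round(4),np.std(r.fun).round(4))
    # profile along the pipe's near side: depth jump between pipe foot and plate
    g=(np.hypot(W[...,0]-.490,W[...,1]+.269)<.027)&(W[...,2]<.127)&(W[...,2]>.06)
    print("  z hist",np.histogram(W[...,2][g],np.arange(.076,.128,.004)))
E
python3 chk.py 5
```

```text
eef [ 0.491  -0.2675  0.152 ] [ 0.03  0.28 -1.69] 0.5545590235308299
side 132 axis [ 0.4898 -0.2671] 0.0016
  z hist (array([ 0, 33, 89, 14,  0,  0,  3, 22, 21, 18, 24, 25]), array([0.076, 0.08 , 0.084, 0.088, 0.092, 0.096, 0.1  , 0.104, 0.108,
       0.112, 0.116, 0.12 , 0.124]))
wrist 2365 axis [ 0.492  -0.2685] 0.0009
  z hist (array([   0, 1072,  265,    0,    0,    3,  203,  309,  319,  368,  402,
        421]), array([0.076, 0.08 , 0.084, 0.088, 0.092, 0.096, 0.1  , 0.104, 0.108,
       0.112, 0.116, 0.12 , 0.124]))
```

View pics/5s.png

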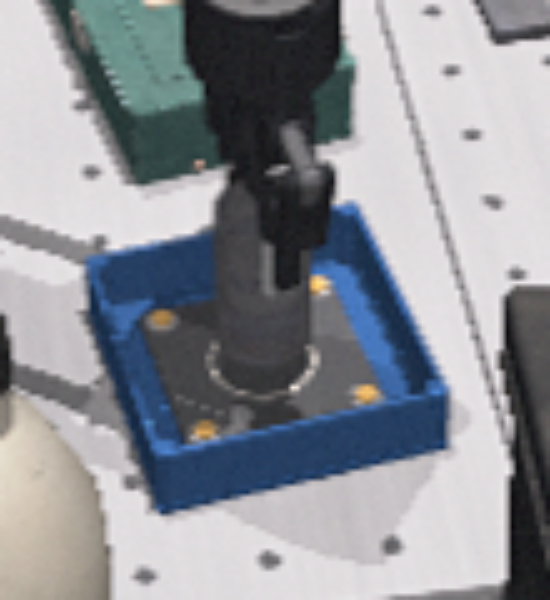

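The crop shows the pipe over the ring, with the ring visible all round its foot and the lower end at about 0.101. I go down the last 9 mm with a 1.5 mm correction in x.

servo_tool([
  {"ax":0,"ay":0,"az":0,"x":-1.4,"y":-0.7,"z":2,"fingers":20},
  {"ax":0,"ay":0,"az":0,"x":-1.4,"y":-0.7,"z":4,"fingers":20},
  {"ax":0,"ay":0,"az":0,"x":-1.4,"y":-0.7,"z":6,"fingers":20},
  {"ax":0,"ay":0,"az":0,"x":-1.4,"y":-0.7,"z":8,"fingers":20},
  {"ax":0,"ay":0,"az":0,"x":-1.4,"y":-0.7,"z":9,"fingers":20},
  {"ax":0,"ay":0,"az":0,"x":-1.4,"y":-0.7,"z":9,"fingers":20},
  {"ax":0,"ay":0,"az":0,"x":-1.4,"y":-0.7,"z":9,"fingers":20},
  {"ax":0,"ay":0,"az":0,"x":-1.4,"y":-0.7,"z":9,"fingers":20},
  {"ax":0,"ay":0,"az":0,"x":-1.4,"y":-0.7,"z":9,"fingers":20},
])

```text
t: 13.25
eef_pos: [0.4892, -0.2669, 0.1425]
tcp_rot: [3.125, 0.315, 0.0]
contact_force: [-0.2, -0.3, -1.7]
grip_width: 0.553
```

```bash
sed -i 's/arange(.076,.128,.004)/arange(.078,.128,.003)/' chk.py; python3 chk.py 6; python3 - <<'E'
from h import *
from scipy.optimize import least_squares
# lid and tilt, final
t=cam("top"); T=cloud(t); z=T[...,2]
P=T[(z>.11)&(z<.14)&(abs(T[...,0]-.49)<.05)&(abs(T[...,1])<.08)]; print("lid",len(P),np.linalg.lstsq(np.c_[P[:,:2],np.ones(len(P))],P[:,2],rcond=None)[0].round(4))
print("qvel",sense()["qvel"].round(3))
E
```

```text
eef [ 0.4892 -0.2669  0.1425] [-0.23 -0.3  -1.69] 0.5531197595912081
side 164 axis [ 0.4882 -0.2666] 0.0017
  z hist (array([ 2, 27, 39, 15,  5,  5, 19, 15, 18, 16, 15, 17, 19, 12, 18, 13]), array([0.078, 0.081, 0.084, 0.087, 0.09 , 0.093, 0.096, 0.099, 0.102,
       0.105, 0.108, 0.111, 0.114, 0.117, 0.12 , 0.123, 0.126]))
wrist 3247 axis [ 0.4903 -0.2678] 0.0009
  z hist (array([   1, 1355,  272,    1,  110,  218,  229,  252,  263,  287,  304,
        320,  344,  361,  397,  431]), array([0.078, 0.081, 0.084, 0.087, 0.09 , 0.093, 0.096, 0.099, 0.102,
       0.105, 0.108, 0.111, 0.114, 0.117, 0.12 , 0.123, 0.126]))
lid 2508 [-0.0095  0.0024  0.1294]
qvel [ 0.001  0.001  0.001  0.     0.001 -0.   ]
```

View pics/6s.png

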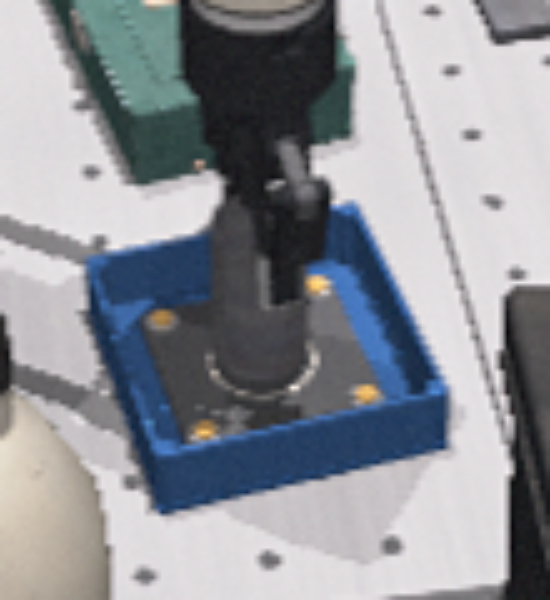

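The last crop shows the foot inside the ring with a gap under it. Wrist and side views put the axis within about 2–3 mm, the lower end at about 0.092, and the force reads the pipe's weight only. I hand in.

```bash
python3 -c "
from cell import workorder; print(workorder.job_done())"
```

```text
the job is handed in; nothing more can be done
None
```

I handed the job in at about 13.5 s with the pipe held over the ring; it reports no verdict. I pushed the tin lid shut from behind with closed fingers, then gripped the pipe and lifted its lower end to about 0.196 m. From there I carried it over the tin and lowered it over the ring.

**Last checks:**
- **Lid:** shut. It reached its stop (17 N with no travel). A clear view after closing gave a flat plane at z about 0.125 m, with slopes of about 0.002. The final look gave a slope of 0.0095, still well under 0.06.
- **Height:** the lower end is at about 0.092 m, so the gap is about 7–8 mm (3–14 allowed).
- **Centring:** within about 3 mm of the ring in both views (8 allowed). They disagree on the direction in x: the wrist view says +1.3 mm and the side view −2.4 mm, so I left it between the two.
- **Upright:** not checked at the final pose. Rough fits above the tray gave about 0.02–0.03 rad (0.09 allowed), and the tool points straight down.
- **Contact and stillness:** the force is the pipe's weight only (−1.7 N), joint speeds are about zero, and the grip is holding at 0.553 opening.
- **Bystanders:** I kept well away from the jar, magnet and flat bar, but did not measure their positions again at the end.

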